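# Shorten the square awning pole

### The arm

A 7-joint arm with a two-finger parallel gripper is mounted at the origin on the work surface. World frame = base frame: x ahead of the robot, y to its left, z up, the work surface at z = 0. Lengths are in m, angles in rad, forces in N, time in s.
With the tool pointing down it reaches from about 0.4 to 0.925 m from the base axis. Payload 4.1 kg.
Tool frame: the origin (TCP) lies between the finger pads; the fingertips stand 17 mm ahead of it and the grasp point (between the pads) lies 2 mm behind it; x points along the fingers, z is the direction in which the jaws open and shut, and the axes are right-handed (so a half turn about x gives the same grasp; the last joint's range is limited). The gripper opens to 85 mm and grips with 20 to 120 N. Pads are 22 mm wide; open, the fingers measure 114 mm over their backs; the gripper's body (76 mm by 85 mm) begins 54 mm behind the grasp point. The pads swing forward as they close: fully open they stand 13 mm farther back than shut.
Start: joints at [1.151, 0.398, 0.045, 1.537, -0.019, 1.207, -0.051], TCP at [0.205, -0.617, 0.248] pointing down, gripper open.
Joint ranges: [-2.82, 2.82], [-0.49, 2.23], [-1.37, 1.46], [0, 2.46], [-1.36, 4.5], [0.23, 2], [-2.94, 2.94]. Speed limits (rad/s): [2.57, 2.57, 3.14, 3.14, 3.14, 3.14, 3.14].

### API

Orientations are given as a unit quaternion [x, y, z, w].
In Python, from cell import ctrl gives the robot as it stands.
- The arm moves only by the tool carry_out, never from a script. Its argument "steps" is text: rows parted by semicolons, each of 5 numbers parted by spaces: the closure, from -1 (fully open) to 1 (shut), then the shift along the tool's x, y, z in mm, then the turn about the tool's x in rad. In form: hand dx dy dz yaw; .... A call has 1 to 12 rows; each row shifts and turns the commanded pose from where the row before left it, along the tool's axes as they then stand; what a row does not reach is not made up. A row lasts 1/8 s, in which the tool goes at most 62.5 mm and 10.7 degrees, less where a joint would pass 70% of its speed; a pose out of reach is approached as far as the arm can. A call is refused whole if a number of a shift passes 62.5 or a number of a turn 0.188, either way. A call with a gripper value outside its range is refused whole. The fingers move at their own pace and stop on an object; "force" is the grip in N (left out, the last holds). Time passes only in rows, so rows that do not move let the fingers close. It gives the time, the measured TCP pose, the force and the opening at its end, in the units of the state.
- ctrl.state(): the state, without advancing time (a new reading comes with each control period).
- ctrl.camera(name): name is "side" or "top" or "wrist"; returns a dict with "pixels" (384x512x3 uint8, red, green, blue), "vfov" (degrees; the focal length in pixels is half the picture's height over the tangent of half this angle, whatever the lens; pixels are square), "cx", "cy" (the principal point, pixels), "R" (3x3) and "t" (3): a world point X has camera coordinates R X + t. Camera axes: x right, y down, z forward; pixel columns grow to the right and rows downward; lengths in m; the calibration is good to about 2 mm. The wrist camera is an equidistant fisheye: a pixel r from the principal point sees the ray r / f radians off the axis. A picture is of the moment at which its call begins. There is no depth.
- ctrl.sign_off(): hands the job in, once; it reports no verdict.
Trained networks look in a picture, given as the dict that the camera call returned (one of the last four; its "shot" number tells which), for a name from the list of things; names that differ only in an ending like _2 or _b are one class to them, and where a whole thing is asked for, a point or a joint stands for the part that bears it (a point fixed in the world has none). Each returns a list of dicts, best first, with "conf" (0 to 1); they miss things now and then, are a little off and sometimes report something else, mostly with a low value. They report only what shows in the picture. A call takes as long as a camera call.
- ctrl.regions_of(target, picture): "mask" (384x512 bool, what is visible of it) and "box" ([left, top, right, bottom] in pixels, round what is visible of it).
- ctrl.place_of(target, picture): "position" ([column, row] in pixels: a listed point, or the origin of a listed thing).
The state is a dict: "clock": time; "joints": joint angles; "dq": joint speeds; "tau": joint torques, N m; "tool_pos": TCP position; "tool_rot": TCP orientation; "wrist_force": force on the tool from outside, world axes, zero at the start; "ft_torque": the same for the moment, N m; "grip_width": finger opening in m.
Only numpy, scipy, OpenCV 4.12 (cv2) and the standard library are available. Lean on these libraries where they do the work, as an engineer would, in place of code of your own. Each camera call takes 0.05 s, during which the arm holds its last target.

### The job

Shorten the square awning pole for storage: press its black thumb button down flush and slide its inner tube into the sleeve until the spring pin pops up in the second hole, the one farther along the sleeve, then let go with the button fully up. Leave the round pole and the other things alone.

Things in the scene. Friction and masses are not known exactly. Their poses are not given: they have to be found in the camera images.
- pole_square: Square telescoping pole, fixed level in timber saddles on a plywood board. Sleeve: 42 mm square aluminium tube 420 mm long. Origin: on the board (12 mm above the bench) straight below the sleeve's open mouth. +y runs along the pole, out of the mouth towards the sliding tube's free end; z is up. Axis of the pole 46 mm above the origin, sleeve's top 67 mm, inner tube's top 62 mm.
- mouth_square (a point): Middle of the top edge of the square sleeve's mouth. Two 18 mm holes in the sleeve's top: the first 40 mm behind the mouth, the second 120 mm behind it.
- thumb_square (a point): Centre of the top face of the square pole's thumb button, a black pad 50 mm long (along the pole), 22 mm wide, on the steel inner tube (32 mm square); it travels with the tube, and is at first 140 mm out from the mouth. Up, it stands 9 mm proud of the tube's top; pressed home, it is flush with it.
- stop_square (a point): Middle of the top edge of the thumb stop: a grey block, 26 mm wide, on a collar between button and sleeve. Its upright face looks away from the sleeve, 30 mm from the button's centre, and reaches 22 mm above the tube's top. A fingertip standing on the button can push this face to drive the tube into the sleeve.
- tube_square (a joint): How far the inner tube is slid into its sleeve (towards the pole's -y), m. 0: extended, pin in the first hole (2 to 3 mm play). 0.080: pin at the second hole. Rigid end stop at 0.082. Free, it slides with 2 to 4 N of friction.
- button_square (a joint): How far the button is pressed, m: 0 up, 0.009 flush (3 N at first, 6 N at the bottom). The 12 mm pin moves with it. Pin in a hole and button less than 6 mm down: tube locked; pressed over 6.5 mm: it slides. Between the holes the sleeve's wall keeps the button 6 mm down by itself; it springs up when the pin comes under the second hole.
- pole_round: The other pole, to be left alone: the same size and parts, but with round tubes (sleeve 42 mm, inner tube 32 mm diameter). It lies parallel to the square one 140 mm away, on either side of it. Origin and axes as for the square pole.
- tube_round (a joint): Slide of the round pole's inner tube, m; must stay near 0.
- button_round (a joint): Press of the round pole's button, m; must stay up, near 0.
- tape: Bystander: a grey roll of tape, 100 mm across, 45 mm high, lying flat on the bench. Origin: centre of its underside.
- jar: Bystander: a jar, 70 mm across, 90 mm high. Origin: centre of its underside.
- bin: Bystander: a small open red bin, 120 x 90 mm, 70 mm high. Origin: centre of its underside.

How it is judged:
By the outcome, as a careful person would: the job done as asked, in the order asked, and still so for the second after the job is handed in, with the robot touching nothing.
It also fails if it takes over 35 s, if anything falls off the work surface, if the arm or the gripper's body presses on something with over 40 N, if the wrist force passes 120 N, or if a joint passes its speed limit or range.

## Working session

There is one attempt and no reset: what is moved stays moved. The work goes in short steps, Python scripts to look and compute and a tool call to move; the robot and the scene stay as the last step left them, time stands still between calls to the robot, and variables do not carry over. Pictures are saved under pics/ and viewed, and the job is handed in when it is done.

Besides the shell and the picture viewer there is one more tool, called after ">>>" as a command line: name --argument value ..., lists and objects as JSON in quotes. carry_out: Moves the arm, as the interface text tells. Its arguments: {"type":"object","properties":{"steps":{"type":"string"},"force":{"type":"number"}},"required":["steps"]}

```bash
mkdir -p pics; ls; python3 - <<'E'
from cell import ctrl
import cv2
s=ctrl.state();print({k:s[k] for k in s})
for n in ["top","side","wrist"]:
    p=ctrl.camera(n);cv2.imwrite(f"pics/{n}0.png",p["pixels"][:,:,::-1])
    print(n,p["vfov"],p["cx"],p["cy"],p["R"],p["t"],p["shot"])
    for t in ["pole_square","mouth_square","thumb_square","stop_square","pole_round"]:
        print(t,[(d["position"],d["conf"]) for d in ctrl.place_of(t,p)][:3])
E
```

```text
pics
{'clock': 0.0, 'joints': array([ 1.15098791,  0.39914423,  0.04502714,  1.53792037, -0.01871457,
        1.20688386, -0.05070418]), 'dq': array([ 6.00312277e-05, -2.63856238e-04, -2.25840010e-03, -8.80169813e-04,
        2.01479844e-03, -1.28052261e-03, -1.87821001e-03]), 'tau': array([-5.75967169e-04, -4.75119209e+01,  1.36455953e+00, -2.54214549e+01,
        1.16904953e-02,  9.37247562e-03, -9.69546193e-06]), 'tool_pos': array([ 0.20480206, -0.61624276,  0.2472762 ]), 'tool_rot': array([ 0.4140577 ,  0.57403974, -0.41332544,  0.57288453]), 'wrist_force': array([0.02498314, 0.19865436, 0.35745542]), 'ft_torque': array([ 0.00552311, -0.00641209,  0.00068153]), 'grip_width': 0.08547338397547}
top 50.29067508810851 257.04543021829465 189.656075577879 [[-0.02298976 -0.99927876  0.03022291]
 [-0.99497975  0.01992466 -0.09807291]
 [ 0.09739999 -0.03232586 -0.9947202 ]] [0.14290409 0.51970838 0.95526997] 1
pole_square [([355.2, 132.8], 0.78)]
mouth_square [([364.0, 128.0], 0.67)]
thumb_square [([304.2, 140.9], 0.69)]
stop_square [([317.7, 137.6], 0.61)]
pole_round []
side 51.418024612727294 259.6084151818617 193.3558252571258 [[ 0.92300382 -0.38478676  0.00175915]
 [-0.26134495 -0.63024126 -0.73109149]
 [ 0.28242302  0.67434049 -0.68227717]] [-0.42464046  0.29157623  0.65462875] 2
pole_square [([375.5, 294.2], 0.96)]
mouth_square [([387.7, 270.0], 0.89), ([379.0, 292.8], 0.46)]
thumb_square [([332.1, 221.5], 0.57), ([173.4, 163.2], 0.17)]
stop_square [([344.9, 230.1], 0.97)]
pole_round [([320.3, 328.8], 0.56)]
wrist 65.70646984690485 253.5176807387012 188.35444872995467 [[ 3.15357089e-01 -9.48972950e-01 -4.96019905e-04]
 [-8.99763051e-01 -2.99169997e-01  3.17685008e-01]
 [-3.01622874e-01 -9.97379189e-02 -9.48196177e-01]] [-0.64925858 -0.04285036  0.38021711] 3
pole_square []
mouth_square []
thumb_square []
stop_square []
pole_round []
```

View pics/top0.png

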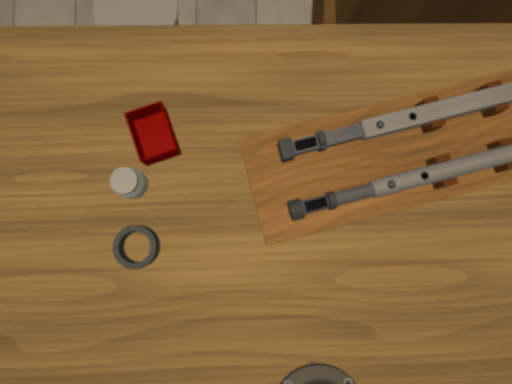

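View pics/side0.png

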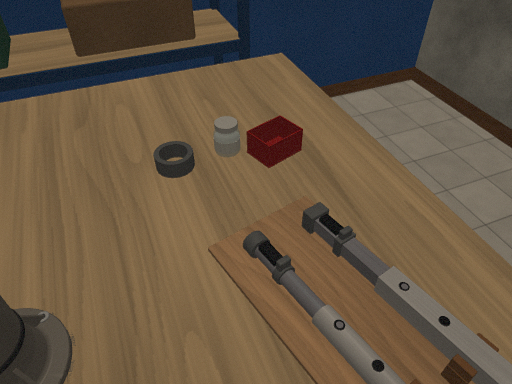

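```bash
cat > h.py <<'E'
import numpy as np
def f(p): return 192/np.tan(np.radians(p["vfov"]/2))
def ray(p,px):
    d=np.array([(px[0]-p["cx"])/f(p),(px[1]-p["cy"])/f(p),1.]); R=np.array(p["R"]);t=np.array(p["t"])
    return -R.T@t, R.T@d
def atz(p,px,z):
    c,d=ray(p,px); return c+d*(z-c[2])/d[2]
def tri(a,b):
    # list of (p,px)
    A=0;B=0
    rs=[]
    for p,px in (a,b):
        c,d=ray(p,px);d=d/np.linalg.norm(d);M=np.eye(3)-np.outer(d,d);A=A+M;B=B+M@c;rs.append((c,d))
    X=np.linalg.solve(A,B); return X,[np.linalg.norm(np.cross(X-c,d)) for c,d in rs]
def proj(p,X):
    x=np.array(p["R"])@X+np.array(p["t"]); return np.array([p["cx"]+f(p)*x[0]/x[2],p["cy"]+f(p)*x[1]/x[2]])
E
python3 - <<'E'
from cell import ctrl
from h import *
a=ctrl.camera("top");b=ctrl.camera("side")
Z=dict(pole_square=.012,mouth_square=.079,thumb_square=.083,stop_square=.096)
for t,z in Z.items():
    pa=ctrl.place_of(t,a);pb=ctrl.place_of(t,b)
    if pa: print(t,'top',pa[0]["position"],pa[0]["conf"],atz(a,pa[0]["position"],z).round(4))
    if pb: print(t,'side',pb[0]["position"],pb[0]["conf"],atz(b,pb[0]["position"],z).round(4))
    if pa and pb: print(tri((a,pa[0]["position"]),(b,pb[0]["position"])))
from scipy.spatial.transform import Rotation as R
print(R.from_quat(ctrl.state()["tool_rot"]).as_matrix().round(3))
E
```

```text
pole_square top [353.6, 134.2] 0.88 [ 0.6567 -0.1105  0.012 ]
pole_square side [379.6, 291.5] 0.66 [ 0.6565 -0.1174  0.012 ]
(array([ 0.65972107, -0.11335931,  0.00403067]), [np.float64(0.0012687520544218246), np.float64(0.001268752054421734)])
mouth_square top [365.3, 129.9] 0.69 [ 0.6507 -0.1196  0.079 ]
mouth_square side [387.0, 270.4] 0.73 [ 0.6555 -0.1175  0.079 ]
(array([ 0.65126568, -0.1191613 ,  0.08299063]), [np.float64(0.0016005531733580003), np.float64(0.001600553173357946)])
thumb_square top [305.7, 141.4] 0.79 [0.6252 0.0201 0.083 ]
thumb_square side [332.8, 223.1] 0.78 [0.6223 0.0155 0.083 ]
(array([0.62589042, 0.01943099, 0.07769476]), [np.float64(0.0004528098612423123), np.float64(0.0004528098612423788)])
stop_square top [318.4, 135.2] 0.66 [ 0.6361 -0.0071  0.096 ]
stop_square side [342.5, 227.5] 0.76 [ 0.6259 -0.0113  0.096 ]
(array([ 0.63412357, -0.00686814,  0.08904565]), [np.float64(0.0037522751556446693), np.float64(0.0037522751556449056)])
[[ 0.     0.949  0.315]
 [-0.     0.315 -0.949]
 [-1.    -0.     0.   ]]
```

```bash
python3 - <<'E'
from cell import ctrl
from h import *
import cv2
from scipy.optimize import least_squares
L=dict(pole_square=(0,0),mouth_square=(0,.067),thumb_square=(.14,.071),stop_square=(.11,.084))
obs=[]
for k in range(3):
  for n in("top","side"):
    p=ctrl.camera(n)
    if n=="top":a=p
    else:b=p
    for t in L:
        for d in ctrl.place_of(t,p)[:1]:
            if d["conf"]>.4: obs.append((p,t,d["position"]))
def world(q,yl,zl): return np.array([q[0]-np.sin(q[2])*yl,q[1]+np.cos(q[2])*yl,.012+zl])
def res(q): return np.concatenate([proj(p,world(q,*L[t]))-px for p,t,px in obs])
s=least_squares(res,[.65,-.12,.19],loss="soft_l1");q=s.x
print(q,np.abs(s.fun).mean()); 
for (p,t,px) in obs: print(t,(proj(p,world(q,*L[t]))-px).round(1),end=' ')
print(world(q,.14,.071))
for n,p in(("top",a),("side",b)):
    im=cv2.resize(p["pixels"][:,:,::-1],None,fx=4,fy=4,interpolation=cv2.INTER_CUBIC)
    for yl,zl in[(0,.067),(.14,.071),(.11,.084),(-.04,.067),(-.12,.067)]:
        u=proj(p,world(q,yl,zl))*4+1.5; cv2.drawMarker(im,tuple(int(v) for v in u),(0,0,255),0,12,1)
    c=(proj(p,world(q,.03,.067))*4).astype(int)
    x0=min(max(c[0]-400,0),im.shape[1]-800);y0=min(max(c[1]-300,0),im.shape[0]-600)
    cv2.imwrite(f"pics/{n}1.png",im[y0:y0+600,x0:x0+800])
E
```

```text
[ 0.65442818 -0.11658645  0.21678812] 1.4039958370593184
pole_square [2.  2.7] mouth_square [0.3 0.2] thumb_square [-0.1  1.5] pole_square [1.5 0.6] mouth_square [-0.4 -2. ] thumb_square [-1.4 -1.9] stop_square [ 2.2 -1. ] pole_square [2.3 1.7] mouth_square [-0.8 -1.8] thumb_square [2.9 1.8] stop_square [0.2 0.6] pole_square [-1.4 -0.3] mouth_square [-0.5  2.6] thumb_square [3.1 0.5] stop_square [-1.1 -2.2] mouth_square [-0.6 -2.8] thumb_square [0.1 3.1] stop_square [ 0.6 -0.9] pole_square [ 1.2 -4.3] mouth_square [-0.2  0.7] thumb_square [ 0.8 -1.5] stop_square [ 0.7 -2.9] [0.62431501 0.02013661 0.083     ]
```

View pics/top1.png

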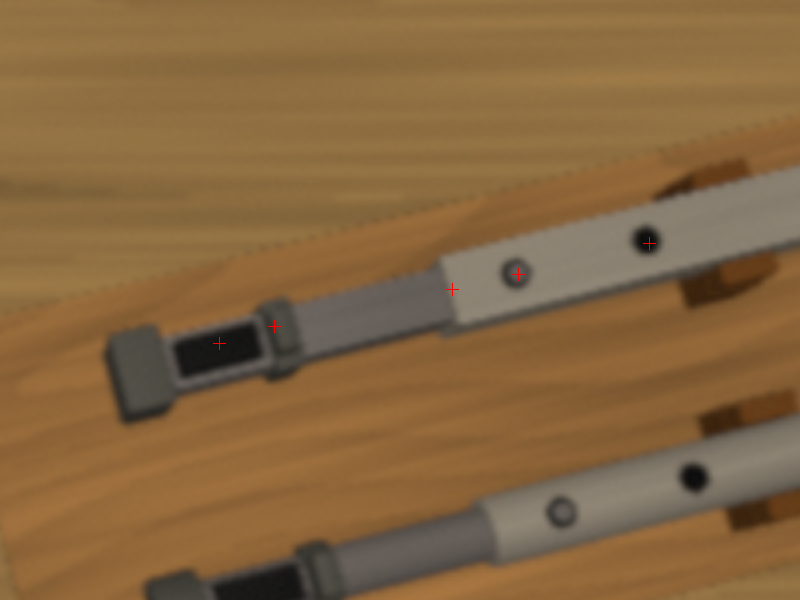

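View pics/side1.png

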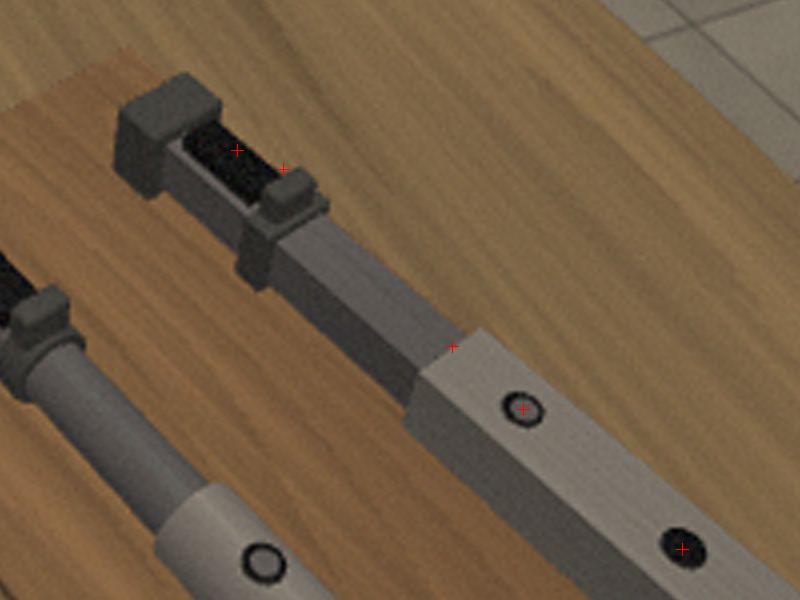

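```bash
python3 - <<'E'
from cell import ctrl
from h import *
from scipy.optimize import least_squares
q0=[0.65442818,-0.11658645,0.21678812]
a=ctrl.camera("top");b=ctrl.camera("side")
def world(q,yl,zl): return np.array([q[0]-np.sin(q[2])*yl,q[1]+np.cos(q[2])*yl,.012+zl])
D=[(a,.14,.071,0,5.5),(a,-.04,.067,-2,-2),(a,-.12,.067,-3,-4),(a,0,.067,-2,1),
(b,.14,.071,-5,11),(b,-.04,.067,0,1),(b,-.12,.067,2,0),(b,0,.067,-2,3)]
obs=[(p,y,z,proj(p,world(q0,y,z))+np.array([dx,dy])/4) for p,y,z,dx,dy in D]
for sel in (obs,obs[:4],obs[4:]):
    s=least_squares(lambda q:np.concatenate([proj(p,world(q,y,z))-u for p,y,z,u in sel]),q0)
    q=s.x;print(q.round(4),s.fun.round(2));th=world(q,.14,.071)
    print("thumb",th.round(4),"target TCP xy for finger centre at +18mm from button toward stop", world(q,.125,.071).round(4))
st=ctrl.state();print(st["tool_pos"],st["clock"])
E
```

```text
[ 0.6535 -0.117   0.2404] [ 0.56  0.41  0.57  0.51  0.59  0.24  0.68  0.15 -0.3  -1.77  0.05 -0.17
  0.29 -0.54  0.19 -0.42]
thumb [0.6202 0.019  0.083 ] target TCP xy for finger centre at +18mm from button toward stop [0.6237 0.0044 0.083 ]
[ 0.6543 -0.1156  0.2396] [-0.06  0.03 -0.02  0.19  0.01 -0.05  0.08 -0.18]
thumb [0.6211 0.0204 0.083 ] target TCP xy for finger centre at +18mm from button toward stop [0.6246 0.0058 0.083 ]
[ 0.6525 -0.118   0.2429] [-0.58 -1.2   0.01  0.46  0.38  0.12  0.09  0.2 ]
thumb [0.6189 0.0179 0.083 ] target TCP xy for finger centre at +18mm from button toward stop [0.6225 0.0033 0.083 ]
[ 0.20501455 -0.61685046  0.24833892] 3.0
```

>>> carry_out --steps "1 0 42 -33 0; 1 0 44 -35 0; 1 0 44 -35 0; 1 0 44 -35 0; 1 0 44 -35 0; 1 0 44 -35 0; 1 0 44 -35 0; 1 0 44 -35 0; 1 0 44 -35 0; 1 0 44 -35 0; 1 0 44 -35 0; 1 0 44 -35 0" --force 40

```text
clock: 4.5
tool_pos: [0.5732, -0.053, 0.2486]
tool_rot: [0.414, 0.573, -0.414, 0.574]
wrist_force: [0.6, -1.2, 0.5]
grip_width: 0.0002
```

>>> carry_out --steps "1 0 0 0 -0.186; 1 0 0 0 -0.186; 1 0 0 0 -0.186; 1 0 0 0 -0.186; 1 0 0 0 -0.186; 1 0 0 0 -0.186; 1 0 0 0 -0.186; 1 0 0 0 -0.186; 1 0 0 0 0; 1 0 0 0 0"

```text
clock: 5.75
tool_pos: [0.5723, -0.0544, 0.2483]
tool_rot: [-0.083, 0.702, 0.083, 0.702]
wrist_force: [-0.4, 0.2, 0.6]
grip_width: 0.0
```

```bash
cat > st.py <<'E'
from cell import ctrl
import numpy as np
from scipy.spatial.transform import Rotation as R
def loc(th=.2404,x0=.6535,y0=-.117):
    s=ctrl.state();M=R.from_quat(s["tool_rot"]).as_matrix();t=s["tool_pos"]
    u=np.array([-np.sin(th),np.cos(th),0]);v=np.array([np.cos(th),np.sin(th),0]);d=t-np.array([x0,y0,.012])
    print("clock",s["clock"],"tcp",t.round(4),"local along",(d@u*1e3).round(1),"across",(d@v*1e3).round(1),"tip z",((t+M[:,0]*.017)[2]*1e3).round(1))
    print("M",M.round(3).tolist(),"yawerr",np.arctan2(M[1,1],M[0,1])-np.pi/2-th)
    F=s["wrist_force"];print("F along",F@u,"across",F@v,"z",F[2],"grip",s["grip_width"]); return s
E
python3 -c "
from st import *;loc()"
```

```text
clock 5.75 tcp [ 0.5723 -0.0544  0.2483] local along 80.1 across -64.0 tip z 231.3
M [[0.0, -0.233, 0.972], [-0.0, 0.972, 0.233], [-1.0, -0.0, -0.0]] yawerr -0.005109350492453368
F along 0.32960548954188945 across -0.3353759531604626 z 0.5747864869380185 grip 1.1514506660050205e-05
```

>>> carry_out --steps "1 0 23 32 -0.005; 1 0 24 32 0; 1 0 0 0 0; 1 35 0 0 0; 1 35 0 0 0; 1 30 0 0 0; 1 24 0 0 0; 1 0 0 0 0; 1 0 0 0 0"

```text
clock: 6.88
tool_pos: [0.6238, 0.0062, 0.1254]
tool_rot: [-0.086, 0.701, 0.085, 0.702]
wrist_force: [0.1, 0.4, -0.6]
grip_width: 0.0
```

```bash
python3 -c "
from st import *;loc()
from h import *
import cv2
for n in('top','side','wrist'):
    p=ctrl.camera(n)
    im=cv2.resize(p['pixels'][:,:,::-1],None,fx=4,fy=4,interpolation=cv2.INTER_CUBIC)
    if n=='wrist': im=im[::3,::3];im=cv2.resize(im,(800,600))
    else:
        c=(proj(p,np.array([.63,-.01,.09]))*4).astype(int);x0=max(c[0]-400,0);y0=max(c[1]-300,0);im=im[y0:y0+600,x0:x0+800]
    cv2.imwrite(f'pics/{n}2.png',im)
"
```

```text
clock 6.875 tcp [0.6238 0.0062 0.1254] local along 126.7 across 0.5 tip z 108.4
M [[0.001, -0.24, 0.971], [-0.0, 0.971, 0.24], [-1.0, -0.001, 0.001]] yawerr 0.001537326130115868
F along 0.4009691843213896 across 0.20718864151648245 z -0.6155045697815298 grip 1.9771981353278975e-05
```

View pics/side2.png

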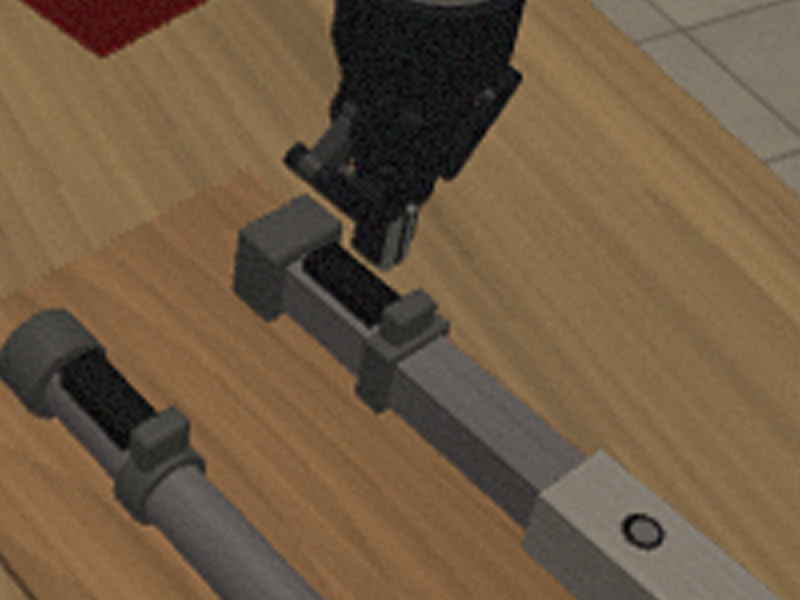

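View pics/wrist2.png

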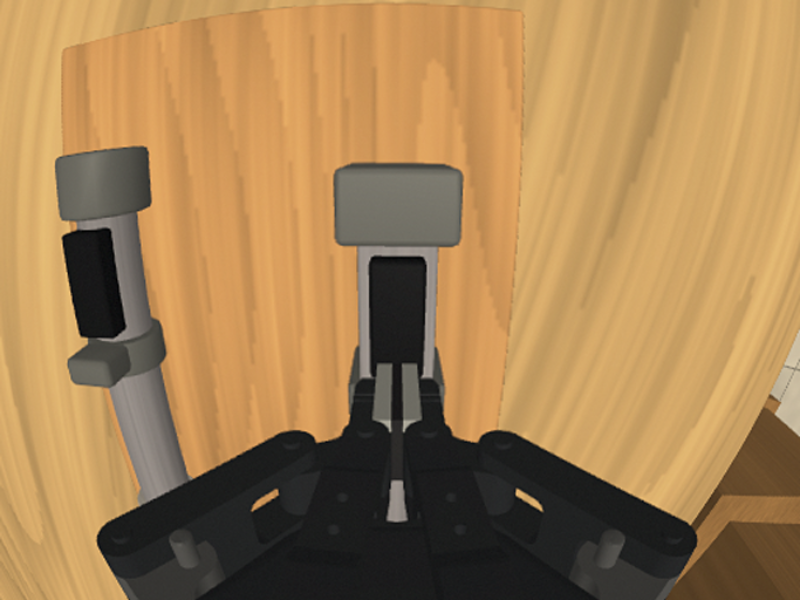

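View pics/top2.png

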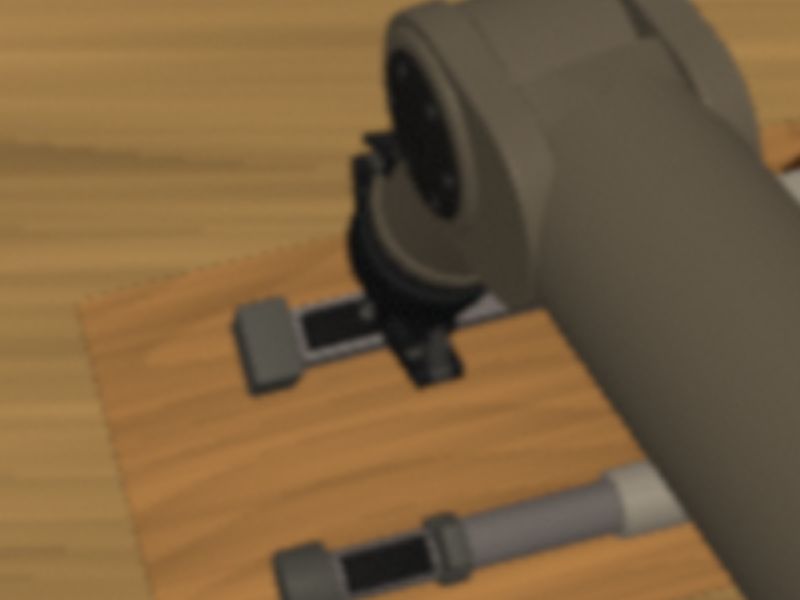

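>>> carry_out --steps "1 10 1 0 0; 1 8 0 0 0; 1 0 0 0 0; 1 0 0 0 0"

```text
clock: 7.52
tool_pos: [0.623, 0.0076, 0.1062]
tool_rot: [-0.086, 0.702, 0.086, 0.702]
wrist_force: [-0.4, 1.3, -0.3]
grip_width: 0.0002
```

```bash
python3 -c "
from st import *;loc()
from h import *
import cv2
for n in('side','wrist'):
    p=ctrl.camera(n)
    im=cv2.resize(p['pixels'][:,:,::-1],None,fx=6,fy=6,interpolation=cv2.INTER_CUBIC)
    if n=='wrist': im=im[800:1800,800:2200];im=cv2.resize(im,(800,571))
    else:
        c=(proj(p,np.array([.63,-.01,.09]))*6).astype(int);x0=max(c[0]-400,0);y0=max(c[1]-300,0);im=im[y0:y0+600,x0:x0+800]
    cv2.imwrite(f'pics/{n}3.png',im)
"
```

```text
clock 7.525 tcp [0.623  0.0076 0.1062] local along 128.3 across 0.1 tip z 89.2
M [[-0.0, -0.241, 0.971], [-0.0, 0.971, 0.241], [-1.0, 0.0, -0.0]] yawerr 0.0027320728937373917
F along 1.395628392896266 across -0.10677275463374937 z -0.2561375641865083 grip 0.00019228369508321873
```

View pics/side3.png

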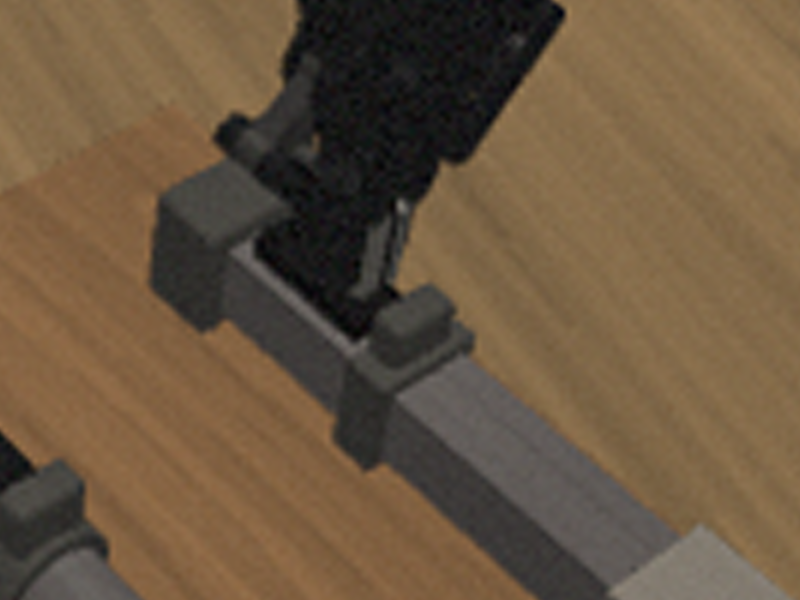

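View pics/wrist3.png

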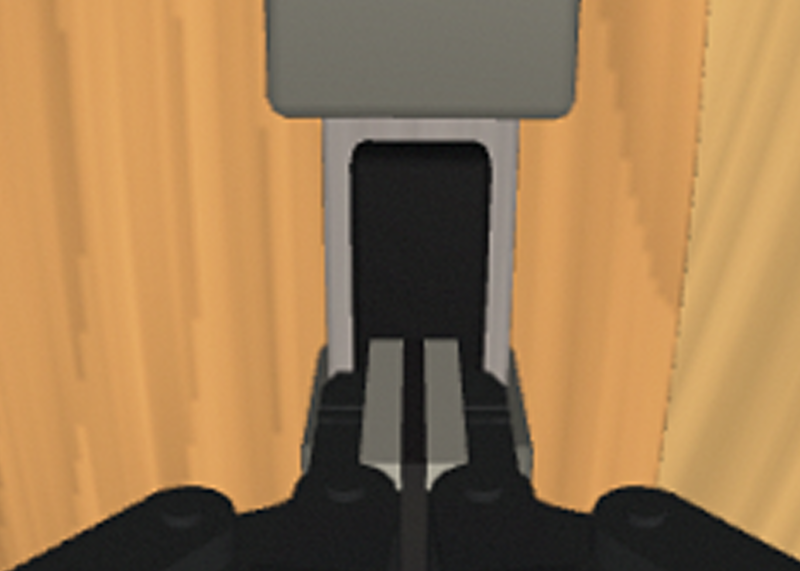

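>>> carry_out --steps "1 4 0 0 0; 1 4 0 0 0; 1 0 0 0 0; 1 0 0 0 0"

```text
clock: 8.12
tool_pos: [0.6232, 0.0076, 0.0986]
tool_rot: [-0.086, 0.702, 0.086, 0.702]
wrist_force: [-0.1, 0.7, 2.4]
grip_width: -0.0005
```

```bash
python3 -c "
from st import *;loc()"
```

```text
clock 8.125 tcp [0.6232 0.0076 0.0986] local along 128.2 across 0.3 tip z 81.6
M [[0.0, -0.241, 0.971], [-0.0, 0.971, 0.241], [-1.0, -0.0, 0.0]] yawerr 0.002654573645319569
F along 0.6756562233219834 across 0.058011407732160916 z 2.4441513973406463 grip -0.0004837958082559951
```

Contact at about the expected height (≈3 N). Press home.

>>> carry_out --steps "1 3 0 0 0; 1 3 0 0 0; 1 2 0 0 0; 1 0 0 0 0; 1 0 0 0 0"

```text
clock: 8.75
tool_pos: [0.6233, 0.0076, 0.0911]
tool_rot: [-0.086, 0.702, 0.086, 0.702]
wrist_force: [-1.9, -0.2, 9.1]
grip_width: 0.0006
```

```bash
python3 -c "
from st import *;loc()"
```

```text
clock 8.75 tcp [0.6233 0.0076 0.0911] local along 128.2 across 0.3 tip z 74.1
M [[0.0, -0.241, 0.971], [-0.0, 0.971, 0.241], [-1.0, -0.0, 0.0]] yawerr 0.002592356421376507
F along 0.21597642724195584 across -1.8910854360772744 z 9.08466374045297 grip 0.0005630913221431192
```

>>> carry_out --steps "1 0.5 -3 0 0; 1 0 -3 0 0; 1 0 -3 0 0; 1 0 -3 0 0; 1 0 0 0 0; 1 0 0 0 0"

```text
clock: 9.5
tool_pos: [0.626, -0.0039, 0.0911]
tool_rot: [-0.086, 0.702, 0.086, 0.702]
wrist_force: [-3.2, 0.5, 11.0]
grip_width: -0.0001
```

```bash
python3 -c "
from st import *;loc()"
```

```text
clock 9.5 tcp [ 0.626  -0.0039  0.0911] local along 116.4 across 0.3 tip z 74.1
M [[0.0, -0.241, 0.971], [-0.0, 0.971, 0.241], [-1.0, -0.0, 0.0]] yawerr 0.002625069234146016
F along 1.1883911367042024 across -2.9560955080105544 z 10.961456187606903 grip -9.634338693179591e-05
```

```bash
cat > look.py <<'E'
import sys
from st import *;loc()
from h import *
import cv2
for n in('side','wrist'):
    p=ctrl.camera(n)
    im=cv2.resize(p['pixels'][:,:,::-1],None,fx=6,fy=6,interpolation=cv2.INTER_CUBIC)
    if n=='wrist': im=im[800:1800,800:2200];im=cv2.resize(im,(800,571))
    else:
        im=cv2.resize(p['pixels'][:,:,::-1],None,fx=4,fy=4,interpolation=cv2.INTER_CUBIC)
        c=(proj(p,np.array([.64,-.05,.09]))*4).astype(int);x0=max(c[0]-400,0);y0=max(c[1]-300,0);im=im[y0:y0+600,x0:x0+800]
    cv2.imwrite(f'pics/{n}{sys.argv[1]}.png',im)
E
python3 look.py 4
```

```text
clock 9.5 tcp [ 0.626  -0.0039  0.0911] local along 116.4 across 0.3 tip z 74.1
M [[0.0, -0.241, 0.971], [-0.0, 0.971, 0.241], [-1.0, -0.0, 0.0]] yawerr 0.002625069234146016
F along 1.1883911367042024 across -2.9560955080105544 z 10.961456187606903 grip -9.634338693179591e-05
```

View pics/side4.png

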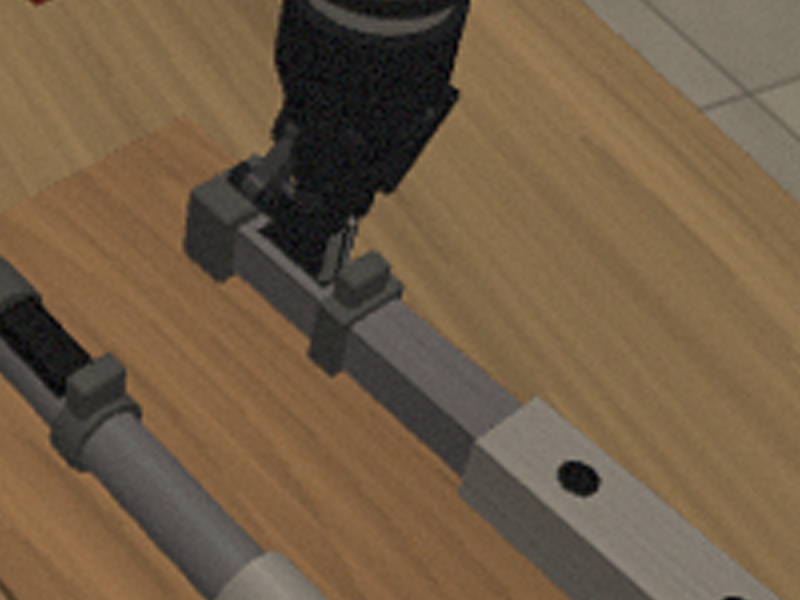

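View pics/wrist4.png

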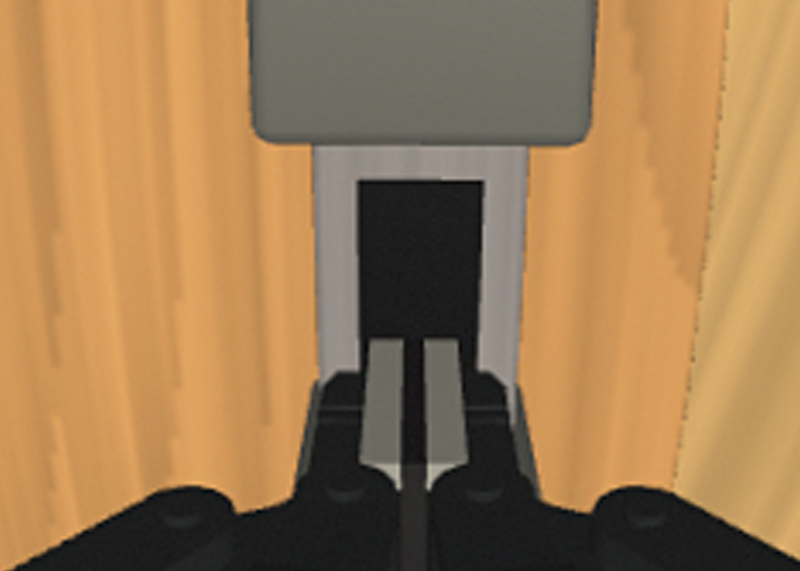

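>>> carry_out --steps "1 0 -6 0 0; 1 0 -6 0 0; 1 0 -6 0 0; 1 0 -6 0 0; 1 0 -6 0 0; 1 0 -6 0 0; 1 0 -6 0 0; 1 0 -6 0 0; 1 0 -6 0 0; 1 0 -6 0 0; 1 0 0 0 0; 1 0 0 0 0"

```text
clock: 11.1
tool_pos: [0.6402, -0.0631, 0.0911]
tool_rot: [-0.086, 0.702, 0.085, 0.702]
wrist_force: [-5.1, -1.3, 11.4]
grip_width: -0.0001
```

```bash
python3 look.py 5
```

```text
clock 11.1 tcp [ 0.6402 -0.0631  0.0911] local along 55.5 across -0.0 tip z 74.1
M [[-0.0, -0.24, 0.971], [-0.002, 0.971, 0.24], [-1.0, -0.001, -0.001]] yawerr 0.002065725962413001
F along -0.050870338372596295 across -5.230811211975524 z 11.35505675644111 grip -8.67794117332802e-05
```

View pics/side5.png

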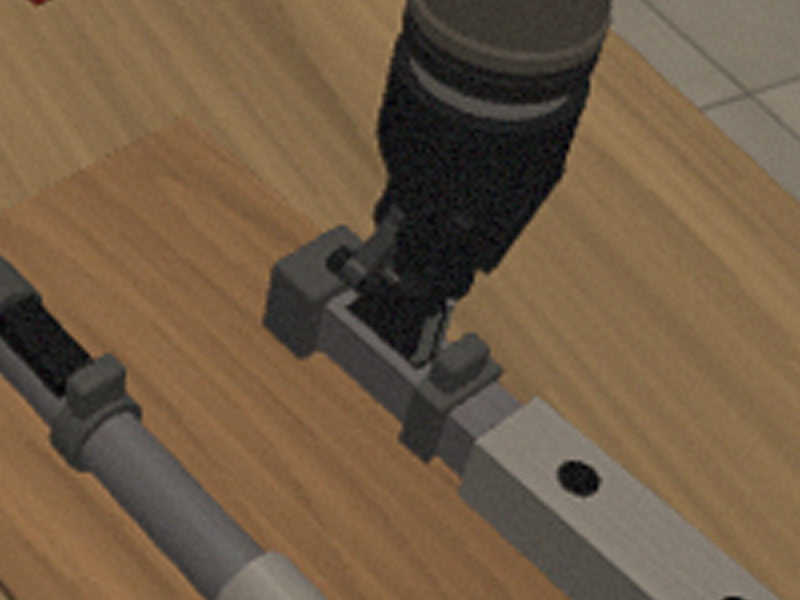

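View pics/wrist5.png

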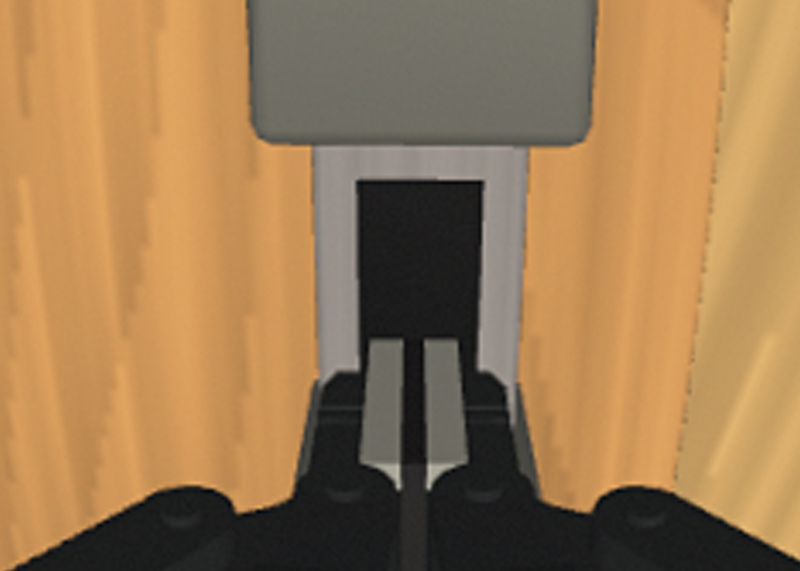

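>>> carry_out --steps "1 -6 0 0 0; 1 -6 0 0 0; 1 0 -3 0 0; 1 0 -3 0 0; 1 0 -3 0 0; 1 0 0 0 0; 1 0 0 0 0"

```text
clock: 12.08
tool_pos: [0.6422, -0.071, 0.1014]
tool_rot: [-0.086, 0.702, 0.086, 0.702]
wrist_force: [-1.2, 1.3, -0.3]
grip_width: -0.0003
```

```bash
python3 look.py 6
```

```text
clock 12.075 tcp [ 0.6422 -0.071   0.1014] local along 47.4 across -0.0 tip z 84.4
M [[-0.001, -0.241, 0.971], [0.0, 0.971, 0.241], [-1.0, 0.0, -0.001]] yawerr 0.0028996129804736426
F along 1.5536544431225991 across -0.8346438707830188 z -0.3198347870783027 grip -0.00030561389546248974
```

View pics/side6.png

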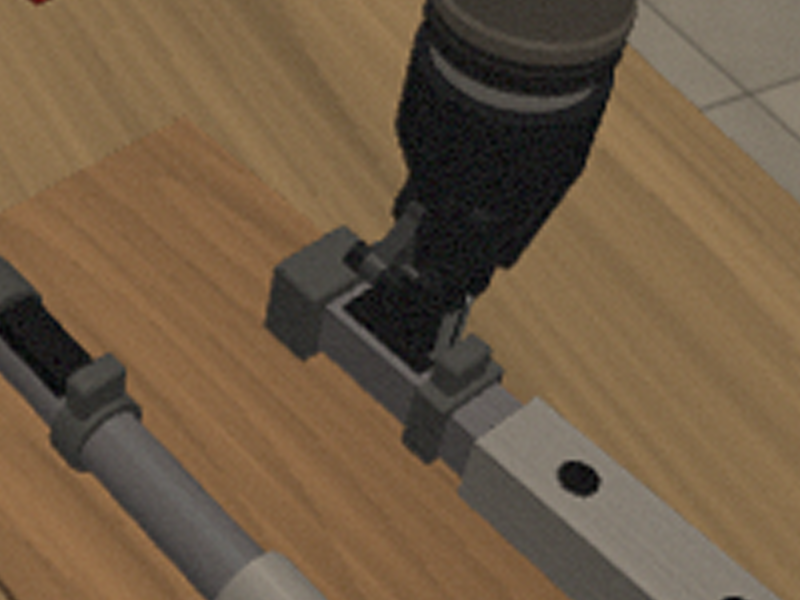

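View pics/wrist6.png

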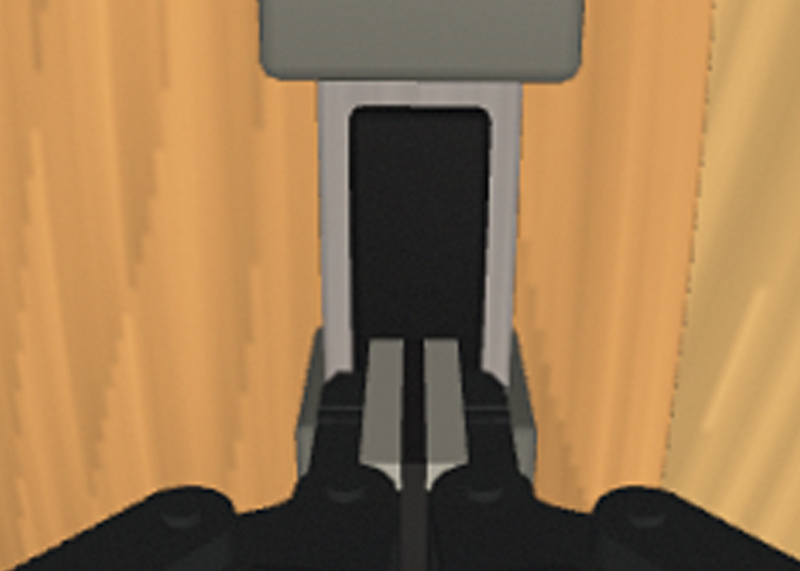

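>>> carry_out --steps "1 0 -2 0 0; 1 0 -2 0 0; 1 0 0 0 0; 1 0 0 0 0"

```text
clock: 12.68
tool_pos: [0.6438, -0.0754, 0.102]
tool_rot: [-0.086, 0.702, 0.085, 0.702]
wrist_force: [-1.3, 0.6, -0.0]
grip_width: 0.0001
```

```bash
python3 look.py 7
```

```text
clock 12.675 tcp [ 0.6438 -0.0754  0.102 ] local along 42.7 across 0.5 tip z 85.0
M [[0.001, -0.24, 0.971], [-0.001, 0.971, 0.24], [-1.0, -0.001, 0.001]] yawerr 0.002371803523575744
F along 0.8884327359442944 across -1.1316191276463776 z -0.017194393722340162 grip 9.731249076589112e-05
```

View pics/side7.png

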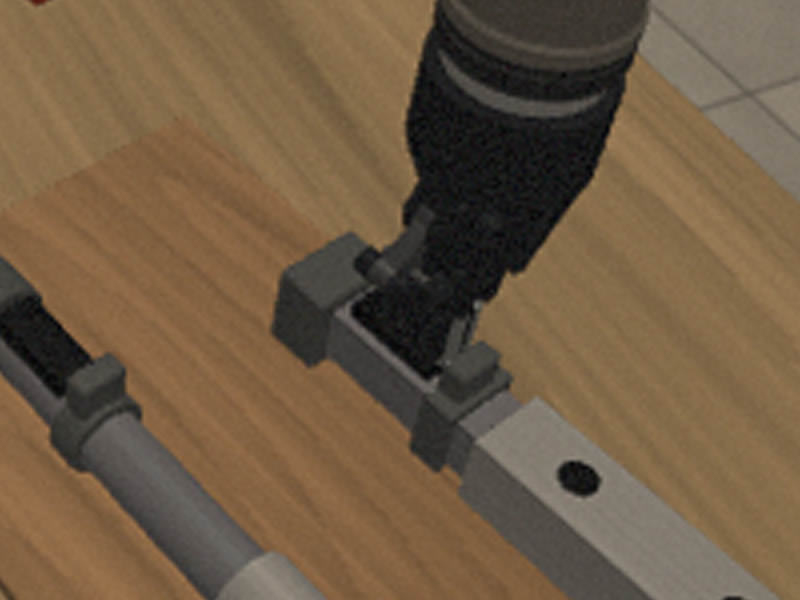

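>>> carry_out --steps "1 0 -2 0 0; 1 0 0 0 0; 1 0 0 0 0"

```text
clock: 13.15
tool_pos: [0.6442, -0.0769, 0.102]
tool_rot: [-0.086, 0.702, 0.086, 0.702]
wrist_force: [-0.7, 0.5, 0.6]
grip_width: -0.0001
```

```bash
sed -i 's/\.64,-\.05,\.09/.655,-.12,.09/' look.py; python3 look.py 8
```

```text
clock 13.15 tcp [ 0.6442 -0.0769  0.102 ] local along 41.2 across 0.5 tip z 85.0
M [[0.001, -0.241, 0.971], [-0.0, 0.971, 0.241], [-1.0, -0.0, 0.001]] yawerr 0.0026699458864411496
F along 0.6782913293728186 across -0.5278673845950299 z 0.6022900891973666 grip -5.684112619145255e-05
```

View pics/side8.png

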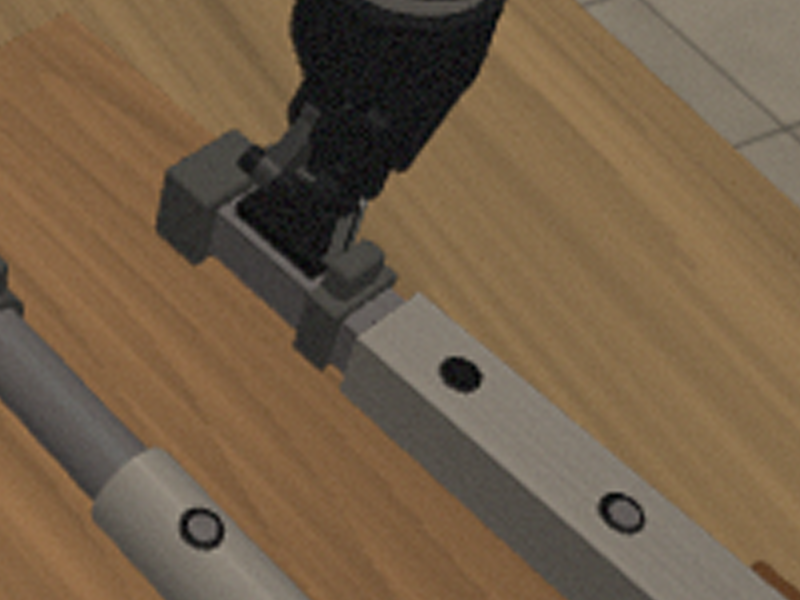

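View pics/wrist8.png

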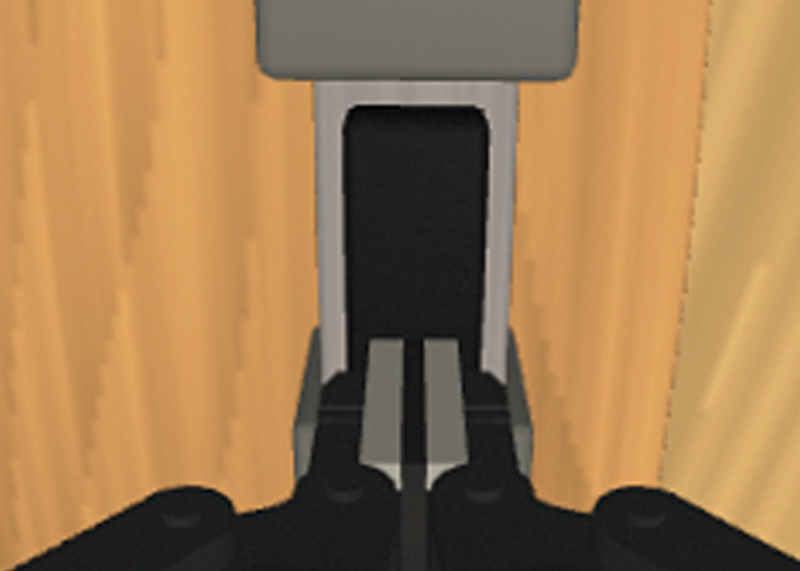

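>>> carry_out --steps "1 -4 1.5 0 0; 1 -10 0 0 0; 1 -30 0 0 0; 1 -40 0 0 0; 1 -40 0 0 0; 1 0 40 0 0; 1 0 40 0 0; 1 0 40 0 0; 1 0 0 0 0; 1 0 0 0 0"

```text
clock: 14.5
tool_pos: [0.6151, 0.0402, 0.2263]
tool_rot: [-0.086, 0.702, 0.085, 0.702]
wrist_force: [0.3, -0.3, 0.3]
grip_width: -0.0002
```

```bash
python3 look.py 9; python3 -c "
from cell import ctrl
import cv2
p=ctrl.camera('top');cv2.imwrite('pics/top9.png',cv2.resize(p['pixels'][:,:,::-1],(800,600)))"
```

```text
clock 14.5 tcp [0.6151 0.0402 0.2263] local along 161.8 across 0.1 tip z 209.3
M [[0.001, -0.24, 0.971], [-0.001, 0.971, 0.24], [-1.0, -0.001, 0.001]] yawerr 0.0022876047252768372
F along -0.3534867277819482 across 0.19004270502154816 z 0.3475521504876554 grip -0.00015257490698618661
```

View pics/side9.png

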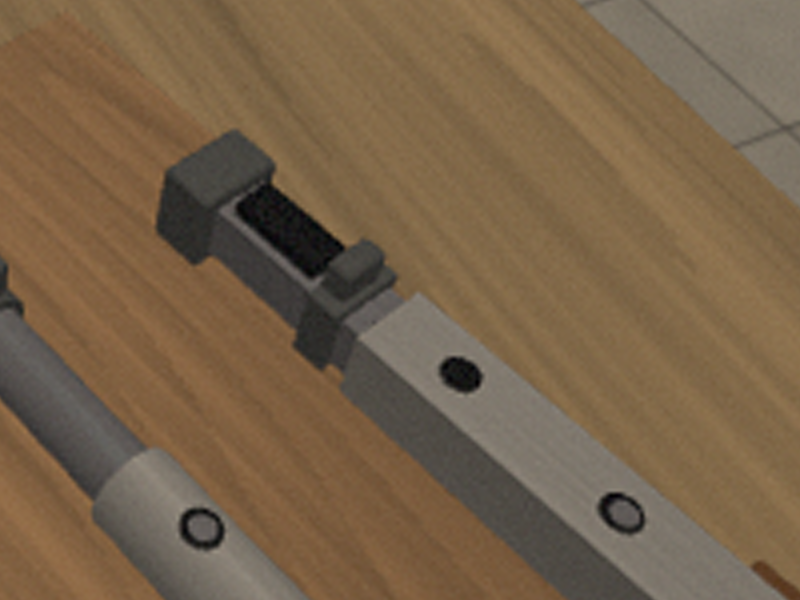

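View pics/top9.png

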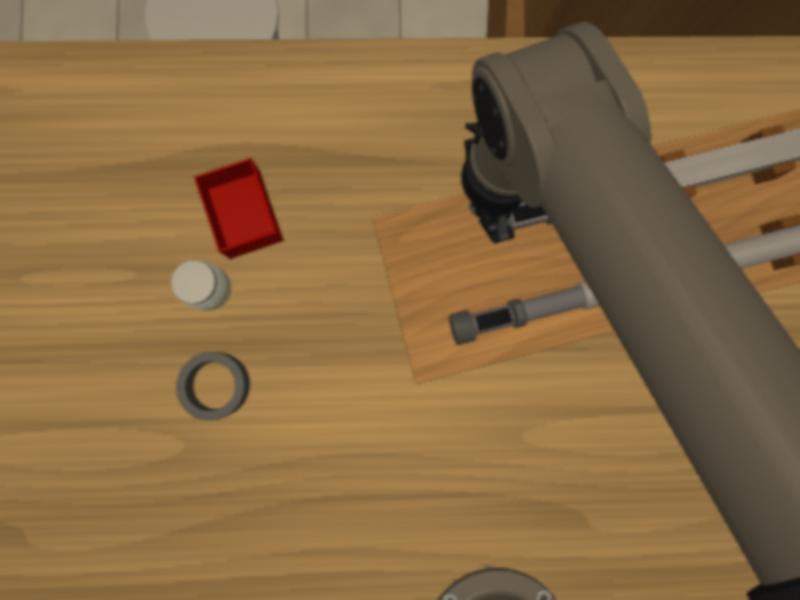

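The side view shows the pin filling the second hole at (622,513), the first hole empty at (461,374), and the square pole's button standing up. The round pole's pin is still in its first hole at (203,528). In the top view the bin, jar and tape are where they were.

```bash
python3 -c "
from cell import ctrl
print(ctrl.sign_off())"
```

```text
the job is handed in; nothing more can be done
None
```

The square pole is shortened: its spring pin is up in the second hole, and I handed the job in at about 14.6 s.

- **How it was done:** I pressed the thumb button flush with the closed fingertips (about 9–11 N, tip at 74 mm) and slid the tube most of the way. I then lifted just clear of the button and pushed only on the thumb stop until the pin popped up by itself.
- **Letting go:** After that I backed off about 125 mm up and 120 mm along the pole, so the robot is touching nothing.
- **Last checks:** The side picture shows the pin in the second hole, the first hole empty and the button standing up. The round pole's pin is still in its first hole, and the bin, jar and tape have not moved. The wrist force read about 0 N after the retreat.
- **Less certain:** The pin may sit about a millimetre off-centre in the hole. I judged the button as fully up, and the slide as about 80 mm, from the pictures and arm positions, not from a direct reading.

No check failed or disagreed.

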